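# Tip the slide box out of the tight row and stand it in the carrier tray

## Robot

A 7-joint arm with a two-finger parallel gripper is mounted at the origin on the work surface. World frame = base frame: x ahead of the robot, y to its left, z up, the work surface at z = 0. Lengths are in m, angles in rad, forces in N, time in s.
With the tool pointing down it reaches from about 0.4 to 0.925 m from the base axis. Payload 5.6 kg.
Tool frame: the origin (TCP) lies on the front face of the gripper's body, between the roots of the fingers; the fingertips stand 73 mm ahead of it and the grasp point (between the pads) lies robot.grip_point_offset ahead of it (robot.grip_point_offset is the distance from the TCP to the grasp point, in m); z points along the fingers, y is the line along which they close (so a half turn about z gives the same grasp; the last joint's range is limited). The gripper opens to 85 mm and grips with 20 to 120 N. Pads are 22 mm wide; open, the fingers measure 114 mm over their backs; the gripper's body (76 mm by 85 mm) begins 54 mm behind the grasp point. The pads swing forward as they close: fully open they stand 13 mm farther back than shut.
Start: joints at [-0.043, 0.468, -0.012, 1.603, 0.006, 1.071, -0.056], TCP at [0.65, -0, 0.304] pointing down, gripper open.
Joint ranges: [-2.53, 2.53], [-0.31, 2.02], [-1.57, 1.55], [0.28, 2.44], [-1.29, 4.43], [0.15, 1.84], [-2.92, 2.92]. Speed limits (rad/s): [2.57, 2.57, 3.14, 3.14, 3.14, 3.14, 3.14].

## Interface

Orientations are given as a unit quaternion [x, y, z, w].
In Python, from bench import robot gives the robot as it stands. The module is installed in compiled form; this text tells all that it offers.
- The arm moves only by the tool drive_tool, never from a script. Its argument "motion" is a list of rows, each an object with "angular": the turn, a rotation vector about the tool's x, y, z in rad, a list of three; "dp": the shift along the tool's x, y, z in m, a list of three; "claw": the gripper command: -1 is fully open, 1 is shut, values between are in proportion. In form: [{"angular": [ax, ay, az], "dp": [x, y, z], "claw": claw}, ...]. A call has 1 to 5 rows; each row is the pose to reach, as a shift and turn from the pose commanded when the call began, along the tool's axes at that moment; what a row does not reach only later rows make up. A row lasts 1/10 s, in which the tool goes at most 50 mm and 8.59 degrees, less where a joint would pass 70% of its speed; a pose out of reach is approached as far as the arm can. A call with a gripper value outside its range is refused whole. The fingers move at their own pace and stop on an object; "squeeze" is the grip in N (left out, the last holds). Time passes only in rows, so rows that repeat a pose let the fingers close. It gives the time, the measured TCP pose, the force, the opening and the grip force at its end, in the units of the state.
- robot.read_state(): the state, without advancing time (a new reading comes with each control period).
- robot.read_camera(name): name is "scene" or "side" or "wrist"; returns a dict with "image" (420x560x3 uint8, blue, green, red), "range_z" (420x560 float32, m along the optical axis (not along the pixel's ray), 0 where there is no reading), "fx", "fy", "cx", "cy" (pixels), "k1" (the pictures are not rectified: a ray, as slopes to the right and down, at radius r is drawn at 1 + k1 r^2 times it, then the intrinsics apply), "xyz" and "rotation" of the camera in the world. Camera axes: x right, y down, z forward; pixel columns grow to the right and rows downward; lengths in m; the calibration is good to about 2 mm. A picture is of the moment at which its call begins.
- robot.job_done(): hands the job in; it is judged then, once.
Trained networks look in a picture, given as the dict that the camera call returned (one of the last four; its "shot" number tells which), for a name from the list of things; names that differ only in an ending like _2 or _b are one class to them, and where a whole thing is asked for, a point or a joint stands for the part that bears it (a point fixed in the world has none). Each returns a list of dicts, best first, with "confidence" (0 to 1); they miss things now and then, are a little off and sometimes report something else, mostly with a low value. They report only what shows in the picture. A call takes as long as a camera call.
- robot.look_for(picture, query): "at" ([column, row] in pixels, amid what is visible of it).
- robot.silhouettes(picture, query): "pixels" (420x560 bool, what is visible of it) and "at" ([column, row] in pixels, amid what is visible of it).
- robot.mark_of(picture, query): "at" ([column, row] in pixels: a listed point, or the origin of a listed thing).
The state is a dict: "time_s": time; "joints": joint angles; "qvel": joint speeds; "joint_efforts": joint torques, N m; "position": TCP position; "tool_rot": TCP orientation; "wrist_force": force on the tool from outside, world axes, zero at the start; "wrist_torque": the same for the moment, N m; "width": opening from 0.0 (shut) to 1.0 (fully open); "gripper_force": force on a finger pad.
Only numpy, scipy, OpenCV 4.12 (cv2) and the standard library are available. Lean on these libraries where they do the work, as an engineer would, in place of code of your own. Each camera call takes 0.05 s, during which the arm holds its last target. There are 200 camera calls.

## Task

Fetch the slide box from the row of logbooks in the spring-loaded rack: tip it forward by its top edge first, its foot staying in the rack and the logbooks left standing, until its spine can be gripped, and lift it out. Stand it upright on its foot in the empty bay of the white carrier tray and let go; there is glass inside, so set it down without dropping it, and leave the logbooks, the things in the tray and the loose things on the table as they are.

Things in the scene. Friction and masses are not known exactly. Their poses are not given: they have to be found in the camera images.
- slide_box: Grey plastic hinged box for slides, the only box in the row: 98 mm deep (x), 34 thick (y), 150 tall (z), 0.25 to 0.43 kg, stays closed. Its top is solid with one thin dark parting line. Origin at its centre, half-way up; -x points out of its spine (narrow side with two steel hinges, facing the robot's side). It stands tight in the 2nd, 3rd or 4th place, level with the logbooks.
- top_edge (a point): Rear upper edge of the slide box, mid-thickness (49 mm behind, 75 mm above its centre), to pull it forward by. Tipped forward about its lower spine edge it balances at 0.58 rad; at lesser tilts the pressed row holds it by friction where it is left, so it can be let go. From 0.4 rad on, its upper spine end stands out far enough to be gripped across its thickness.
- rack: Grey steel rack fixed to the table, 112 mm deep (x) and 272 long (y), open above and in front. Origin on the table under the row's middle; x to the back, y along the row. Floor 6 mm above the table. Back wall only 60 mm above the floor (inner face x = 52 mm): behind the row the upper 90 mm of every item is bare. Fixed end cheek at y = 85 mm, 130 mm tall. Items' tops are 156 mm above the table.
- lip (a point): Middle of the rack's front lip, on top of it, 11 mm above the table and 5 above the rack floor, axes as the rack's. The lip is 4 mm thick; it stops the items' feet from sliding forward. Spine faces of the five items lie 2.5 mm behind this point, back faces 100.5 mm behind it.
- pusher (a joint): Black sliding plate at the end of the rack away from the cheek: its travel towards the cheek in m, 0 at the start. A coil spring presses it on the row with about 8 N, so the five items (34 mm each, centred at rack y = 68, 34, 0, -34, -68 mm) stand tight; when one is taken out the row may close up (up to 40 mm) or keep its gap.
- tray: White plastic carrier tray fixed to the table, 124 mm (x) by 129 mm (y), walls 45 mm high and 5 thick, floor 5 thick. Origin on the table under its middle, x along its two bays. A divider parts it into an empty narrow bay on its +y side and a wider bay on its -y side that holds the oil bottle and the slide mailer.
- bay (a point): Centre of the floor of the tray's empty bay, 5 mm above the table, axes as the tray's: the bay is 114 mm long (x) and 46 mm wide (y), its walls rise 40 mm above this point. The slide box stands in it with its 98 mm along x, either end first, its centre then 75 mm above this point.
- logbook_a: Pocket logbook, black hard cover with the paper block seen from above, 98 x 34 x 150 mm as the slide box, 0.36 kg, loose, standing in the rack beside it; origin at its centre, z up, -x out of its spine.
- logbook_b: Pocket logbook, black hard cover with the paper block seen from above, 98 x 34 x 150 mm as the slide box, 0.36 kg, loose, standing in the rack beside it; origin at its centre, z up, -x out of its spine.
- logbook_c: Pocket logbook, black hard cover with the paper block seen from above, 98 x 34 x 150 mm as the slide box, 0.36 kg, loose, standing in the rack beside it; origin at its centre, z up, -x out of its spine.
- logbook_d: Pocket logbook, black hard cover with the paper block seen from above, 98 x 34 x 150 mm as the slide box, 0.36 kg, loose, standing in the rack beside it; origin at its centre, z up, -x out of its spine.
- oil_bottle: Small amber dropper bottle with a black cap, 30 mm diameter, 72 mm tall, loose, standing in the tray's other bay; origin at the centre of its foot, z up.
- slide_mailer: White square tub with a grey cap, 32 x 32 x 86 mm, loose, standing in the tray's other bay; origin at the centre of its foot, z up.
- objective: Steel microscope objective, 28 mm diameter, 48 mm tall, loose, standing on the table at the left; a bystander. Origin at the centre of its foot.
- timer: White countdown timer, 70 x 60 mm, standing on the table at the left; a bystander. Origin at its foot.
- ball_driver: Hand driver 170 mm long lying on the table in front of the rack, 30 mm high; a bystander. Origin at its middle, x along it.
- tissue_carton: Carton of lens tissue, 75 x 115 x 40 mm, on the table left of the rack; a bystander. Origin at the centre of its underside.

How it is judged:
By the outcome, as a careful person would: the job done as asked, in the order asked, and still so for the second after the job is handed in, with the robot touching nothing.
It also fails if it takes over 61 s, if anything falls off the work surface, if the arm or the gripper's body presses on something with over 40 N, if the wrist force passes 120 N, or if a joint passes its speed limit or range.

## Working session

There is one attempt and no reset: what is moved stays moved. The work goes in short steps, Python scripts to look and compute and a tool call to move; the robot and the scene stay as the last step left them, time stands still between calls to the robot, and variables do not carry over. Pictures are saved under pics/ and viewed, at most 11 in all, crops included, and the job is handed in when it is done.

Besides the shell and the picture viewer there is one more tool, called after "Request:" as name(argument=value, ...) on one line, values as JSON. drive_tool: Moves the arm, as the interface text tells. Its arguments: {"type":"object","properties":{"motion":{"type":"array","items":{"type":"object","properties":{"angular":{"type":"array","items":{"type":"number"}},"dp":{"type":"array","items":{"type":"number"}},"claw":{"type":"number"}}}},"squeeze":{"type":"number"}},"required":["motion"]}

```bash
mkdir -p pics
cat > h.py <<'E'
import numpy as np, cv2
from bench import robot
from scipy.spatial.transform import Rotation as R
def rot(r):
    r=np.array(r); return r if r.shape==(3,3) else R.from_quat(r).as_matrix()
def pts(p,uv,z=None):
    uv=np.atleast_2d(np.array(uv,float))
    K=np.array([[p['fx'],0,p['cx']],[0,p['fy'],p['cy']],[0,0,1]])
    n=cv2.undistortPoints(uv.reshape(-1,1,2),K,np.array([p['k1'],0,0,0.])).reshape(-1,2)
    ray=np.c_[n,np.ones(len(n))]
    if z is None:
        d=np.array([p['range_z'][int(round(v)),int(round(u))] for u,v in uv])[:,None]
        return ray*d@rot(p['rotation']).T+np.array(p['xyz'])
    w=ray@rot(p['rotation']).T; o=np.array(p['xyz'])
    return o+w*((z-o[2])/w[:,2])[:,None]
def cloud(p):
    v,u=np.mgrid[0:420,0:560]; return pts(p,np.c_[u.ravel(),v.ravel()]).reshape(420,560,3)
E
cat > a.py <<'E'
from h import *
print(robot.grip_point_offset); s=robot.read_state(); print(s)
ims=[]
for c in ['scene','side']:
    p=robot.read_camera(c); ims.append(p['image']); print(c,np.round(p['xyz'],3),np.round(rot(p['rotation']),3).tolist(),p['fx'],p['k1'])
    for q in ['slide_box','top_edge','rack','lip','tray','bay','logbook_a','oil_bottle','slide_mailer','objective','timer','ball_driver','tissue_carton']:
        for m in robot.mark_of(p,q)[:4]:
            zz={'slide_box':.081,'top_edge':.156,'lip':.011,'bay':.005,'logbook_a':.081}.get(q,0)
            print(q,round(m['confidence'],2),np.round(m['at'],1),np.round(pts(p,m['at'],zz)[0],3))
    cv2.imwrite(f'pics/{c}0.png',p['image'])
E
python3 a.py
```

```text
0.0539
{'time_s': 0.0, 'joints': array([-0.04297209,  0.46841346, -0.01157037,  1.60367066,  0.00595332,
        1.07138167, -0.05632446]), 'qvel': array([ 1.06731395e-03,  4.31769035e-04,  8.87495499e-04,  7.09904406e-04,
       -3.10412136e-04,  4.31100068e-04,  1.38329715e-05]), 'joint_efforts': array([-1.81076980e-04, -5.32374322e+01,  2.12178100e-02, -2.51299274e+01,
        1.13576866e-02,  7.69772858e-03, -1.10212341e-06]), 'position': array([ 6.49553533e-01, -8.75157996e-05,  3.02895161e-01]), 'tool_rot': array([ 7.07165681e-01,  7.07047279e-01, -6.84708744e-04, -6.13498339e-04]), 'wrist_force': array([ 0.13182592, -0.40424755,  0.78717742]), 'wrist_torque': array([-0.02368523, -0.00740558,  0.03247588]), 'gripper_force': 0.0, 'width': 0.9981598816244738}
scene [1.345 0.618 0.818] [[-0.57, 0.458, -0.682], [0.822, 0.33, -0.465], [0.012, -0.826, -0.564]] 525.6282025768705 -0.06998867026979849
slide_box 0.84 [277.7 248.9] [0.63  0.096 0.081]
top_edge 0.79 [266.1 232. ] [0.673 0.098 0.156]
rack 0.73 [188.1 190.5] [ 0.491 -0.318  0.   ]
rack 0.68 [289.9 278.4] [0.619 0.122 0.   ]

[... 1147 characters left out ...]
  0.   ]
bay 0.73 [345.3 322.4] [ 0.489 -0.278  0.005]
logbook_a 0.9 [301.9 191.6] [0.596 0.114 0.081]
logbook_a 0.65 [297.7 181.8] [0.608 0.159 0.081]
logbook_a 0.63 [321.2 199.1] [0.627 0.059 0.081]
logbook_a 0.62 [289.  174.9] [0.602 0.2   0.081]
oil_bottle 0.6 [342.7 353.8] [ 0.438 -0.344  0.   ]
slide_mailer 0.6 [368.9 334.8] [ 0.52  -0.332  0.   ]
objective 0.56 [203.6 206.2] [0.351 0.285 0.   ]
timer 0.65 [305.6 193.3] [0.651 0.184 0.   ]
timer 0.64 [225.9 173.5] [0.475 0.398 0.   ]
ball_driver 0.6 [250.5 241. ] [0.411 0.082 0.   ]
ball_driver 0.19 [326.7 170. ] [0.771 0.251 0.   ]
tissue_carton 0.75 [273.8 164.3] [0.635 0.364 0.   ]
tissue_carton 0.2 [325.3 165.4] [0.78  0.274 0.   ]
```

```bash
cat > b.py <<'E'
from h import *
for c in ['scene','side']:
    p=robot.read_camera(c); C=cloud(p); ok=p['range_z']>0
    m=ok&(C[...,2]>.150)&(C[...,2]<.162)&(np.abs(C[...,0]-.62)<.15)&(np.abs(C[...,1]-.12)<.16)
    P=C[m]; r=cv2.minAreaRect(P[:,:2].astype(np.float32)*1000); print(c,'tops',r,np.median(P[:,2]),np.round(cv2.boxPoints(r)).tolist())
    m=ok&(C[...,2]>.040)&(C[...,2]<.049)&(np.abs(C[...,0]-.49)<.12)&(np.abs(C[...,1]+.31)<.12)
    P=C[m]; r=cv2.minAreaRect(P[:,:2].astype(np.float32)*1000); print('tray',r,len(P),np.round(cv2.boxPoints(r)).tolist())
    for q in ['slide_box']:
        for s in robot.silhouettes(p,q)[:1]:
            P=C[s['pixels']&ok&(C[...,2]>.150)&(C[...,2]<.162)]; r=cv2.minAreaRect(P[:,:2].astype(np.float32)*1000); print(q,s['confidence'],r,len(P))
    cv2.imwrite(f'pics/{c}1.png',cv2.resize(p['image'],(800,600)))
E
python3 b.py
```

```text
scene tops ((616.7474975585938, 118.18670654296875), (105.21983337402344, 174.09083557128906), 10.462944984436035) 0.15255159647549854 [[549.0, 194.0], [581.0, 23.0], [684.0, 42.0], [653.0, 213.0]]
tray ((486.2314147949219, -307.7787170410156), (131.61300659179688, 129.25196838378906), 89.36212921142578) 307 [[421.0, -373.0], [550.0, -374.0], [552.0, -243.0], [422.0, -241.0]]
slide_box 0.74 ((0.0, 0.0), (0.0, 0.0), 0.0) 0
side tops ((611.3880615234375, 118.5164566040039), (103.00804138183594, 176.7078399658203), 9.270002365112305) 0.15294816374937437 [[546.0, 197.0], [575.0, 23.0], [676.0, 40.0], [648.0, 214.0]]
tray ((482.435546875, -310.911865234375), (132.1048126220703, 125.69358825683594), 88.70831298828125) 661 [[418.0, -376.0], [544.0, -378.0], [547.0, -246.0], [421.0, -243.0]]
slide_box 0.58 ((616.2531127929688, 84.53527069091797), (98.21296691894531, 35.13461685180664), 9.70837116241455) 260
```

View pics/scene0.png

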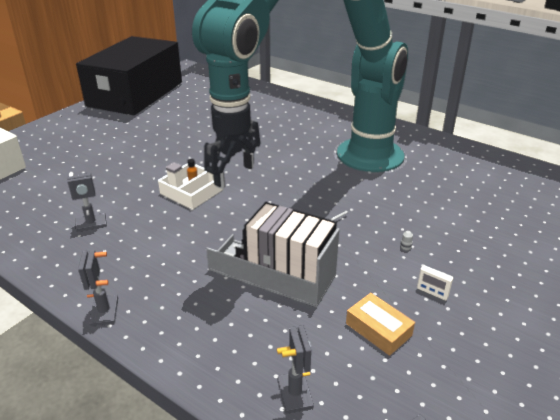

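View pics/side0.png

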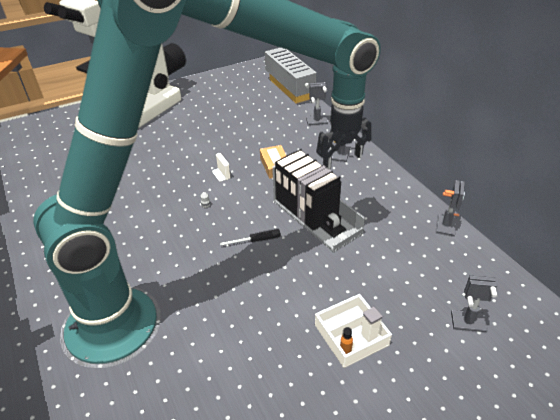

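Request:
drive_tool(motion=[{"dp":[0.05,0.027,0],"angular":[0,0,-0.08],"claw":1},{"dp":[0.099,0.053,0],"angular":[0,0,-0.165],"claw":1},{"dp":[0.099,0.053,0],"angular":[0,0,-0.165],"claw":1},{"dp":[0.099,0.053,0],"angular":[0,0,-0.165],"claw":1},{"dp":[0.099,0.053,0],"angular":[0,0,-0.165],"claw":1}])

```text
time_s: 2.1
position: [0.7028, 0.0978, 0.3034]
tool_rot: [0.647, 0.763, -0.001, 0.0]
wrist_force: [0.0, -0.8, -0.3]
width: 0.148
gripper_force: 0.0
```

```bash
cat > w.py <<'E'
from h import *
import sys
s=robot.read_state(); print(s['time_s'],s['position'],s['width'],R.from_quat(s['tool_rot']).as_matrix().round(3).tolist())
p=robot.read_camera('wrist'); C=cloud(p); ok=p['range_z']>0
cv2.imwrite(f'pics/{sys.argv[1]}.png',p['image'])
m=ok&(C[...,2]>.148)&(C[...,2]<.164)&(np.abs(C[...,0]-.62)<.15)&(np.abs(C[...,1]-.12)<.16)
P=C[m]; r=cv2.minAreaRect(P[:,:2].astype(np.float32)*1000); print('tops',r,np.median(P[:,2]),np.round(cv2.boxPoints(r)).tolist())
for q,z in [('slide_box',.081),('top_edge',.156),('lip',.011)]:
    for x in robot.mark_of(p,q)[:2]: print(q,x['confidence'],x['at'],pts(p,x['at'],z)[0].round(4))
for x in robot.silhouettes(p,'slide_box')[:1]:
    P=C[x['pixels']&m]; 
    if len(P): print('sil',x['confidence'],len(P),cv2.minAreaRect(P[:,:2].astype(np.float32)*1000))
E
python3 w.py w1
```

```text
2.1 [0.70276598 0.09778229 0.30343976] 0.14844764037286926 [[-0.163, 0.987, -0.001], [0.987, 0.163, -0.001], [-0.001, -0.001, -1.0]]
tops ((615.5624389648438, 119.0398178100586), (99.22066497802734, 170.22186279296875), 9.578484535217285) 0.15150780701553562 [[552.0, 195.0], [581.0, 27.0], [679.0, 43.0], [650.0, 211.0]]
top_edge 0.6 [232.4, 224.9] [0.669  0.0904 0.156 ]
sil 0.6 4871 ((621.2689208984375, 84.87242889404297), (98.15972137451172, 34.541748046875), 9.659041404724121)
```

View pics/w1.png

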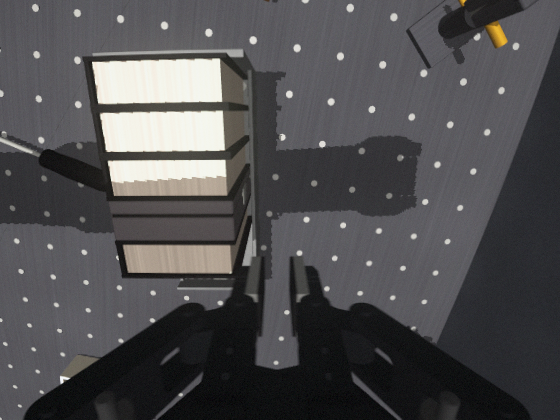

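Request:
drive_tool(motion=[{"dp":[0.001,0,0.05],"claw":1},{"dp":[0.001,0,0.098],"claw":1},{"dp":[0.001,0,0.098],"claw":1},{"dp":[0.001,0,0.098],"claw":1}])

```text
$.motion[0]: bad value
```

Request:
drive_tool(motion=[{"dp":[0,-0.008,0],"claw":1},{"dp":[0,-0.012,0],"claw":1},{"dp":[0,-0.016,0],"claw":1},{"dp":[0,-0.018,0],"claw":1},{"dp":[0,-0.018,0],"claw":1}])

```text
$.motion[0]: bad value
```

Angular must be given in each row.

Request:
drive_tool(motion=[{"dp":[0.001,0,0.05],"angular":[0,0,0],"claw":1},{"dp":[0.001,0,0.098],"angular":[0,0,0],"claw":1},{"dp":[0.001,0,0.098],"angular":[0,0,0],"claw":1},{"dp":[0.001,0,0.098],"angular":[0,0,0],"claw":1}])

```text
time_s: 2.75
position: [0.7029, 0.0994, 0.2062]
tool_rot: [0.647, 0.763, -0.0, -0.0]
wrist_force: [0.5, 0.3, 0.7]
width: -0.001
gripper_force: 0.0
```

Request:
drive_tool(motion=[{"dp":[0,-0.008,0],"angular":[0,0,0],"claw":1},{"dp":[0,-0.012,0],"angular":[0,0,0],"claw":1},{"dp":[0,-0.016,0],"angular":[0,0,0],"claw":1},{"dp":[0,-0.018,0],"angular":[0,0,0],"claw":1},{"dp":[0,-0.018,0],"angular":[0,0,0],"claw":1}])

```text
time_s: 3.25
position: [0.685, 0.097, 0.2068]
tool_rot: [0.646, 0.763, 0.0, 0.0]
wrist_force: [-0.1, -0.1, -0.1]
width: -0.001
gripper_force: 0.0
```

Request:
drive_tool(motion=[{"dp":[0,-0.004,0.002],"angular":[0,0,0],"claw":1},{"dp":[0,-0.007,0.002],"angular":[0,0,0],"claw":1},{"dp":[0,-0.009,0.002],"angular":[0,0,0],"claw":1},{"dp":[0,-0.009,0.002],"angular":[0,0,0],"claw":1}])

```text
time_s: 3.65
position: [0.679, 0.096, 0.2063]
tool_rot: [0.646, 0.763, 0.003, 0.003]
wrist_force: [5.6, 0.4, 4.9]
width: -0.001
gripper_force: 3.1
```

Request:
drive_tool(motion=[{"dp":[0,-0.005,-0.003],"angular":[0,0,0],"claw":1},{"dp":[0,-0.011,-0.007],"angular":[0,0,0],"claw":1},{"dp":[0,-0.017,-0.01],"angular":[0,0,0],"claw":1},{"dp":[0,-0.022,-0.013],"angular":[0,0,0],"claw":1},{"dp":[0,-0.027,-0.016],"angular":[0,0,0],"claw":1}])

```text
time_s: 4.15
position: [0.6515, 0.0914, 0.2216]
tool_rot: [0.646, 0.763, 0.003, 0.002]
wrist_force: [3.4, 0.3, 1.1]
width: -0.001
gripper_force: 2.4
```

```bash
cat > v.py <<'E'
from h import *
import sys
p=robot.read_camera('side'); C=cloud(p); ok=p['range_z']>0
q=robot.read_camera('scene')
cv2.imwrite(f'pics/{sys.argv[1]}.png',np.hstack([cv2.resize(p['image'][120:280,220:380],(400,400)),cv2.resize(q['image'][180:310,190:350],(400,400))]))
for x in robot.silhouettes(p,'slide_box')[:1]:
    P=C[x['pixels']&ok]; print('sil',x['confidence'],len(P)); l=(P-[.621,.085,.006])@np.array([[.986,-.168,0],[.168,.986,0],[0,0,1]])+[.049,0,0]
    # pivot frame coordinates; spine face points
    print('min x',np.percentile(l[:,0],[1,5]),'max z',np.percentile(l[:,2],[95,99]),'y',np.percentile(l[:,1],[2,98]))
    i=np.argsort(l[:,0])[:5]; print(l[i].round(3).tolist())
for n in ['top_edge']:
    for x in robot.mark_of(p,n)[:1]: print(n,x)
E
python3 v.py v1
```

```text
sil 0.79 745
min x [-0.03387557 -0.03090284] max z [0.16237133 0.16526197] y [-0.01980762  0.02745015]
[[-0.037, -0.021, 0.148], [-0.036, 0.01, 0.142], [-0.036, -0.007, 0.145], [-0.035, 0.006, 0.147], [-0.035, -0.001, 0.145]]
top_edge {'at': [314.2, 170.1], 'confidence': 0.87}
```

View pics/v1.png

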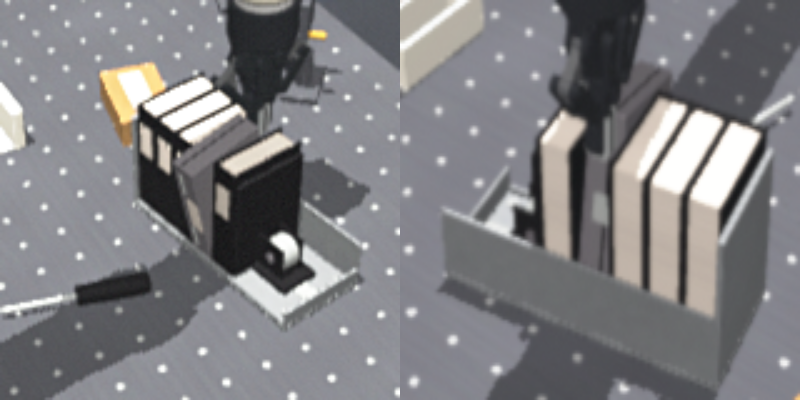

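Request:
drive_tool(motion=[{"dp":[0,-0.007,-0.003],"angular":[0,0,0],"claw":1},{"dp":[0,-0.015,-0.006],"angular":[0,0,0],"claw":1},{"dp":[0,-0.023,-0.009],"angular":[0,0,0],"claw":1},{"dp":[0,-0.03,-0.011],"angular":[0,0,0],"claw":1},{"dp":[0,-0.036,-0.012],"angular":[0,0,0],"claw":1}])

```text
time_s: 4.85
position: [0.6142, 0.0852, 0.2325]
tool_rot: [0.646, 0.763, 0.001, 0.001]
wrist_force: [4.7, 0.6, 5.9]
width: -0.001
gripper_force: 3.3
```

Request:
drive_tool(motion=[{"dp":[0,-0.002,-0.001],"angular":[0,0,0],"claw":1},{"dp":[0,-0.004,-0.001],"angular":[0,0,0],"claw":1},{"dp":[0,-0.004,-0.001],"angular":[0,0,0],"claw":1}])

```text
time_s: 5.15
position: [0.6101, 0.0845, 0.2332]
tool_rot: [0.646, 0.763, 0.0, 0.0]
wrist_force: [2.7, -0.0, 6.8]
width: 0.002
gripper_force: 2.7
```

```bash
python3 v.py v2; python3 -c "
import sys;sys.argv=['','w2']
exec(open('w.py').read())"
```

```text
sil 0.87 874
min x [-0.06895778 -0.06327209] max z [0.1700945  0.17487372] y [-0.01928549  0.013737  ]
[[-0.072, -0.006, 0.133], [-0.072, -0.014, 0.131], [-0.072, -0.009, 0.132], [-0.071, -0.017, 0.133], [-0.071, -0.008, 0.134]]
top_edge {'at': [305.8, 173.7], 'confidence': 0.81}
5.35 [0.61014058 0.08449207 0.23311595] -0.0002676790932576555 [[-0.164, 0.986, 0.0], [0.986, 0.164, -0.0], [-0.0, -0.0, -1.0]]
tops ((591.5690307617188, 115.0519790649414), (147.1284942626953, 170.1055908203125), 9.285645484924316) 0.1513558164425844 [[505.0, 187.0], [533.0, 19.0], [678.0, 43.0], [650.0, 211.0]]
slide_box 0.93 [241.5, 226.3] [0.5833 0.0753 0.081 ]
top_edge 0.66 [236.3, 301.9] [0.5907 0.059  0.156 ]
sil 0.62 3512 ((564.5615234375, 87.73237609863281), (97.07810974121094, 44.85529708862305), 32.702552795410156)
```

View pics/v2.png

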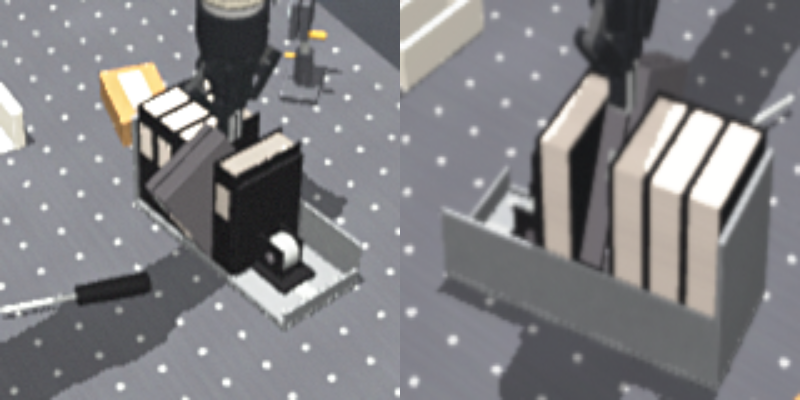

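```bash
cat > g.py <<'E'
from h import *
PV=np.array([.621,.085,.006])-.049*np.array([.986,.168,0]); X=np.array([.986,.168,0]); Y=np.array([-.168,.986,0]); Z=np.array([0,0,1.])
def gpose(th,d,h,back=0):
    c,s=np.cos(th),np.sin(th); z=s*X-c*Z; x=c*X+s*Z
    p=PV+X*(d*c-h*s)+Z*(d*s+h*c)-z*(.0539+back)
    return p,np.c_[x,-Y,z]
def rel(p,Rm,p0=None,R0=None):
    s=robot.read_state()
    if p0 is None: p0,R0=s['position'],rot(s['tool_rot'])
    return (R0.T@(p-p0)).round(4).tolist(), R.from_matrix(R0.T@Rm).as_rotvec().round(4).tolist()
E
python3 - <<'E'
from g import *
s=robot.read_state(); print(s['joints'])
p0=s['position']+np.array([.02,.003,.13]); R0=rot(s['tool_rot'])
p,Rm=gpose(.475,.02,.12,.1); print(p); print(rel(p,Rm,p0,R0))
E
```

```text
[-0.13847669  0.49049674 -0.07083389  1.74644162  0.04245486  0.90625204
 -0.06225569]
[0.46671156 0.0587115  0.25872405]
([-0.0016, -0.1659, 0.1044], [-0.3716, 0.3731, 1.5348])
```

Request:
drive_tool(motion=[{"dp":[0,0.012,0],"angular":[0,0,0],"claw":1},{"dp":[0,0.02,-0.02],"angular":[0,0,0],"claw":1},{"dp":[0,0.02,-0.07],"angular":[0,0,0],"claw":1},{"dp":[0,0.02,-0.12],"angular":[0,0,0],"claw":1},{"dp":[0,0.02,-0.13],"angular":[0,0,0],"claw":1}])

```text
time_s: 6.1
position: [0.6305, 0.088, 0.3677]
tool_rot: [0.646, 0.763, 0.002, 0.002]
wrist_force: [0.8, 0.5, 0.5]
width: 0.004
gripper_force: 0.0
```

```bash
python3 v.py v3;  python3 - <<'E'
from g import *
p,Rm=gpose(.475,.02,.12,.1); print(p); print(robot.read_state()['position'],rel(p,Rm))
E
```

```text
sil 0.87 881
min x [-0.06924747 -0.06431459] max z [0.17034043 0.17475778] y [-0.01948126  0.01497031]
[[-0.071, -0.009, 0.131], [-0.071, 0.009, 0.133], [-0.071, 0.004, 0.133], [-0.071, 0.0, 0.135], [-0.071, -0.012, 0.129]]
top_edge {'at': [304.3, 171.1], 'confidence': 0.56}
[0.46671156 0.0587115  0.25872405]
[0.62843282 0.08753392 0.36044918] ([-0.0019, -0.1637, 0.1026], [-0.3754, 0.377, 1.5341])
```

Request:
drive_tool(motion=[{"dp":[0,-0.05,0],"angular":[-0.375,0.377,1.534],"claw":-1},{"dp":[0,-0.1,0],"angular":[-0.375,0.377,1.534],"claw":-1},{"dp":[-0.002,-0.164,0],"angular":[-0.375,0.377,1.534],"claw":-1},{"dp":[-0.002,-0.164,0],"angular":[-0.375,0.377,1.534],"claw":-1},{"dp":[-0.002,-0.164,0],"angular":[-0.375,0.377,1.534],"claw":-1}])

```text
time_s: 6.8
position: [0.4648, 0.0579, 0.3602]
tool_rot: [0.867, 0.483, 0.118, -0.011]
wrist_force: [0.6, 0.7, -0.0]
width: 0.844
gripper_force: 0.0
```

Run:
```python
from g import *
p,Rm=gpose(.475,.02,.12,.1); s=robot.read_state(); print(s['position'],s['qvel'].round(2),rel(p+np.array([0,0,.04]),Rm))
```

```text
[0.46476387 0.0579429  0.3602279 ] [ 0.01 -0.15  0.03  0.2  -0.18 -0.55 -1.25] ([-0.0116, -0.0045, 0.0603], [-0.2012, 0.2025, 0.8186])
```

Request:
drive_tool(motion=[{"dp":[-0.01,-0.004,0.03],"angular":[-0.201,0.202,0.818],"claw":-1},{"dp":[-0.011,-0.004,0.06],"angular":[-0.201,0.202,0.818],"claw":-1},{"dp":[-0.011,-0.004,0.06],"angular":[-0.201,0.202,0.818],"claw":-1},{"dp":[-0.011,-0.004,0.06],"angular":[-0.201,0.202,0.818],"claw":-1},{"dp":[-0.011,-0.004,0.06],"angular":[-0.201,0.202,0.818],"claw":-1}])

```text
time_s: 7.3
position: [0.4694, 0.0592, 0.2987]
tool_rot: [0.965, 0.14, 0.22, -0.019]
wrist_force: [-0.3, -0.4, -0.0]
width: 1.002
gripper_force: 0.0
```

Run:
```python
from g import *
p,Rm=gpose(.475,.02,.12,.1); s=robot.read_state(); print(s['position'],s['qvel'].round(2),rel(p,Rm))
```

```text
[0.46941243 0.05923397 0.29869154] [-0.2  -0.12  0.02  0.22  0.74 -0.54 -2.2 ] ([-0.0197, -0.0013, 0.0349], [-0.028, 0.0287, 0.1133])
```

Request:
drive_tool(motion=[{"dp":[0,0,0],"angular":[0,0,0],"claw":-1},{"dp":[0,0,0],"angular":[0,0,0],"claw":-1}])

```text
time_s: 7.5
position: [0.4703, 0.0598, 0.3002]
tool_rot: [0.964, 0.146, 0.221, -0.018]
wrist_force: [0.3, 0.5, -0.5]
width: 1.001
gripper_force: 0.0
```

```bash
cat > c.py <<'E'
from g import *
import sys
p,Rm=gpose(.475,.02,.12,.1); s=robot.read_state(); print(s['position'],s['qvel'].round(2),rel(p,Rm))
q=robot.read_camera('wrist'); C=cloud(q); cv2.imwrite(f'pics/{sys.argv[1]}.png',q['image'])
for x in robot.silhouettes(q,'slide_box')[:1]:
    P=C[x['pixels']&(q['range_z']>0)]; l=(P-PV)@np.c_[X,Y,Z]; print(x['confidence'],len(l))
    print(np.percentile(l,[1,5,50,95,99],axis=0).round(4).tolist())
    # top face plane: fit using points near top
    t=.475; c,s_=np.cos(t),np.sin(t); D=l[:,0]*c+l[:,2]*s_; H=-l[:,0]*s_+l[:,2]*c
    m=np.abs(H-.15)<.012; print('d range',np.percentile(D[m],[1,99]),'slope',np.polyfit(D[m],H[m],1),'y',np.percentile(l[m,1],[2,98]))
E
python3 c.py w3
```

```text
[0.47033686 0.05977298 0.30024135] [ 0.01 -0.    0.   -0.02 -0.   -0.   -0.01] ([-0.0213, -0.0012, 0.0358], [-0.0297, 0.0277, 0.1243])
0.69 5486
[[-0.0668, -0.0162, 0.0545], [-0.062, -0.0147, 0.1199], [-0.0147, 0.0005, 0.1551], [0.0475, 0.0158, 0.1749], [0.0786, 0.0172, 0.1764]]
d range [0.00103372 0.09692889] slope [0.01026426 0.14790179] y [-0.01568015  0.01671916]
```

View pics/w3.png

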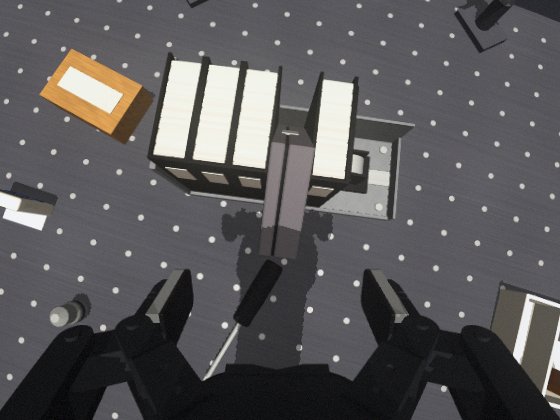

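Request:
drive_tool(motion=[{"dp":[-0.021,-0.001,0.036],"angular":[-0.03,0.028,0.124],"claw":-1},{"dp":[-0.021,-0.001,0.036],"angular":[-0.03,0.028,0.124],"claw":-1},{"dp":[-0.021,-0.001,0.036],"angular":[-0.03,0.028,0.124],"claw":-1},{"dp":[-0.021,-0.001,0.036],"angular":[-0.03,0.028,0.124],"claw":-1}])

```text
time_s: 8.0
position: [0.4688, 0.0587, 0.2606]
tool_rot: [0.968, 0.08, 0.237, -0.02]
wrist_force: [0.2, 0.2, -0.1]
width: 1.003
gripper_force: 0.0
```

Run:
```python
from g import *
p,Rm=gpose(.475,.02,.12,0); s=robot.read_state(); print(s['position'],s['qvel'].round(2),rel(p,Rm))
```

```text
[0.46883205 0.05866364 0.26056501] [ 0.   -0.01 -0.   -0.01  0.   -0.   -0.01] ([-0.0032, -0.0005, 0.1007], [0.0011, -0.0046, -0.0029])
```

Request:
drive_tool(motion=[{"dp":[-0.002,-0.001,0.035],"angular":[0,0,0],"claw":-1},{"dp":[-0.003,-0.001,0.07],"angular":[0,-0.004,0],"claw":-1},{"dp":[-0.003,-0.001,0.09],"angular":[0,-0.004,0],"claw":-1},{"dp":[-0.003,-0.001,0.1],"angular":[0,-0.004,0],"claw":-1},{"dp":[-0.003,-0.001,0.1],"angular":[0,-0.004,0],"claw":-1}])

```text
time_s: 8.5
position: [0.5033, 0.0604, 0.1845]
tool_rot: [0.97, 0.081, 0.23, -0.007]
wrist_force: [-1.0, -0.7, 0.4]
width: 0.998
gripper_force: 0.0
```

Request:
drive_tool(motion=[{"dp":[0,0,0],"angular":[0,0,0],"claw":0},{"dp":[0,0,0],"angular":[0,0,0],"claw":0.2},{"dp":[0,0,0],"angular":[0,0,0],"claw":0.3},{"dp":[0,0,0],"angular":[0,0,0],"claw":1},{"dp":[0,0,0],"angular":[0,0,0],"claw":1}], squeeze=60)

```text
time_s: 9.0
position: [0.5018, 0.064, 0.1853]
tool_rot: [0.969, 0.083, 0.231, -0.01]
wrist_force: [-4.1, 6.1, 4.4]
width: 0.39
gripper_force: 59.5
```

Request:
drive_tool(motion=[{"dp":[0,0,0],"angular":[0,0,0],"claw":1},{"dp":[0,0,0],"angular":[0,0,0],"claw":1},{"dp":[0,0,0],"angular":[0,0,0],"claw":1},{"dp":[0,0,0],"angular":[0,0,0],"claw":1}])

```text
time_s: 9.4
position: [0.5018, 0.0641, 0.1854]
tool_rot: [0.969, 0.083, 0.231, -0.01]
wrist_force: [-3.9, 5.2, 4.6]
width: 0.387
gripper_force: 59.5
```

Run:
```python
from g import *
s=robot.read_state(); print(s['joints'].round(3)); p=s['position']; Rm=rot(s['tool_rot'])
g=p+.0539*Rm[:,2]; l=(g-PV)@np.c_[X,Y,Z]; t=.475;c,q=np.cos(t),np.sin(t)
print('grip d,h,y',l[0]*c+l[2]*q,-l[0]*q+l[2]*c,l[1]); print((np.c_[X,Y,Z].T@Rm).round(3))
```

```text
[ 0.042  0.314 -0.284  2.287  0.972  0.149 -2.545]
grip d,h,y 0.017551681710850323 0.1385332153106062 -0.0016163446845326645
[[ 0.893 -0.002  0.45 ]
 [ 0.007 -1.    -0.019]
 [ 0.45   0.02  -0.893]]
```

Request:
drive_tool(motion=[{"dp":[0,0,0],"angular":[0,0,0],"claw":1},{"dp":[0.003,0,-0.005],"angular":[0,0,0],"claw":1},{"dp":[0.006,0,-0.012],"angular":[0,0,0],"claw":1},{"dp":[0.01,0,-0.02],"angular":[0,0,0],"claw":1},{"dp":[0.013,0.001,-0.027],"angular":[0,0,0],"claw":1}], squeeze=90)

```text
time_s: 9.9
position: [0.4996, 0.0635, 0.2136]
tool_rot: [0.97, 0.083, 0.229, -0.009]
wrist_force: [0.3, 8.6, -7.4]
width: 0.381
gripper_force: 90.1
```

```bash
cat > d.py <<'E'
from g import *
import sys
s=robot.read_state(); print(s['time_s'],s['joints'].round(3),s['position'],s['width'],s['wrist_force'])
p=s['position']; Rm=rot(s['tool_rot']); g=p+.0539*Rm[:,2]
q=robot.read_camera('wrist'); cv2.imwrite(f'pics/{sys.argv[1]}.png',q['image']); C=cloud(q)
for x in robot.silhouettes(q,'slide_box')[:1]:
    P=C[x['pixels']&(q['range_z']>0)]; l=(P-g)@Rm; m=np.abs(l[:,1])<.02; l=l[m]
    print(x['confidence'],len(l),np.percentile(l,[1,5,25,50,75,95,99],axis=0).round(4).tolist())
    m=(l[:,0]>-.02)&(l[:,0]<.085)&(l[:,2]<.03); print('top: tilt in tool',np.polyfit(l[m,0],l[m,2],1))
E
python3 d.py w4; python3 v.py v4
```

```text
9.9 [ 0.228  0.277 -0.487  2.261  0.784  0.237 -2.343] [0.49964036 0.06353562 0.21358302] 0.38072385803998265 [ 0.25429661  8.61421314 -7.35501355]
0.69 18073 [[-0.0156, -0.0168, -0.0116], [-0.0098, -0.0154, -0.0111], [0.0165, -0.0088, -0.0103], [0.0424, -0.0005, -0.0096], [0.0636, 0.0079, -0.009], [0.0782, 0.0146, -0.0077], [0.081, 0.016, 0.0501]]
top: tilt in tool [-0.00308257 -0.00923143]
sil 0.63 849
min x [-0.07315237 -0.06752302] max z [0.19961962 0.20524874] y [-0.02327051  0.01442088]
[[-0.091, -0.027, 0.198], [-0.08, -0.062, 0.24], [-0.079, -0.028, 0.182], [-0.079, -0.064, 0.238], [-0.077, -0.02, 0.179]]
top_edge {'at': [304.8, 165.7], 'confidence': 0.7}
```

View pics/v4.png

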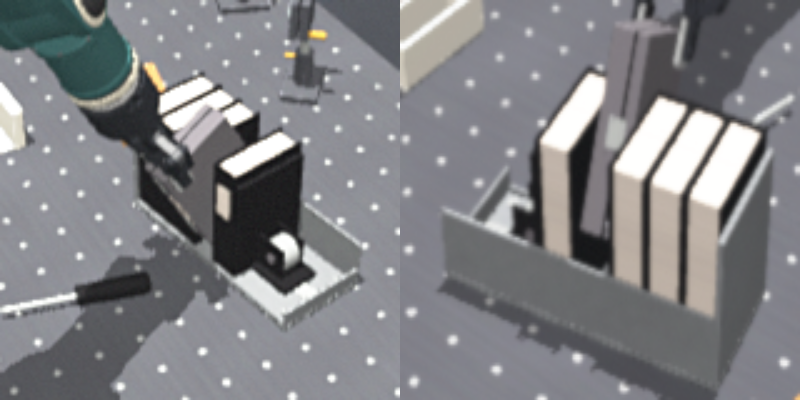

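Request:
drive_tool(motion=[{"dp":[0.013,0.001,-0.027],"angular":[0,0,0],"claw":1},{"dp":[0.027,0.001,-0.054],"angular":[0,0,0],"claw":1},{"dp":[0.04,0.002,-0.08],"angular":[0,0,0],"claw":1},{"dp":[0.054,0.002,-0.107],"angular":[0,0,0],"claw":1},{"dp":[0.068,0.003,-0.134],"angular":[0,0,0],"claw":1}])

```text
time_s: 10.7
position: [0.5007, 0.0624, 0.3644]
tool_rot: [0.97, 0.082, 0.228, -0.008]
wrist_force: [0.6, -2.0, -2.6]
width: 0.378
gripper_force: 91.4
```

Request:
drive_tool(motion=[{"dp":[0.006,0,-0.013],"angular":[0,0,0],"claw":1},{"dp":[0.006,0,-0.013],"angular":[0,0,0],"claw":1}])

```text
time_s: 10.9
position: [0.5021, 0.0616, 0.3806]
tool_rot: [0.97, 0.081, 0.231, -0.006]
wrist_force: [0.0, 0.3, -3.5]
width: 0.383
gripper_force: 91.4
```

```bash
python3 d.py w5
cat > t.py <<'E'
from g import *
for c in ['side','wrist','scene']:
    q=robot.read_camera(c); C=cloud(q); ok=(q['range_z']>0)&(C[...,2]>.040)&(C[...,2]<.049)&(np.abs(C[...,0]-.485)<.085)&(np.abs(C[...,1]+.31)<.09)
    P=C[ok]; print(c,len(P)); 
    if len(P)>50: r=cv2.minAreaRect(P[:,:2].astype(np.float32)*1000); print(r)
    for n,z in [('bay',.005),('tray',0)]:
        for x in robot.mark_of(q,n)[:2]: print(n,x['confidence'],pts(q,x['at'],z)[0].round(4))
E
python3 t.py
```

```text
10.9 [ 0.703  0.022 -0.898  2.068  0.094  0.597 -1.66 ] [0.50207187 0.06155886 0.38062136] 0.38308550532821617 [ 0.02697273  0.26721902 -3.51747288]
0.88 18096 [[-0.0157, -0.0168, -0.0119], [-0.0096, -0.0153, -0.0113], [0.0166, -0.0087, -0.0105], [0.0426, -0.0005, -0.0098], [0.0638, 0.0079, -0.009], [0.0783, 0.0146, -0.0077], [0.0811, 0.0161, 0.0523]]
top: tilt in tool [-0.00762205 -0.00920584]
side 660
((482.2464294433594, -310.903564453125), (130.58419799804688, 125.81196594238281), 88.63993072509766)
bay 0.93 [ 0.4877 -0.2703  0.005 ]
tray 0.75 [ 0.482  -0.3122  0.    ]
wrist 1779
((484.9320373535156, -309.45794677734375), (131.19874572753906, 124.95426177978516), 88.48888397216797)
bay 0.88 [ 0.4835 -0.2684  0.005 ]
bay 0.32 [0.761  0.0927 0.005 ]
tray 0.69 [ 0.4889 -0.3124  0.    ]
tray 0.56 [ 0.4494 -0.3477  0.    ]
scene 358
((485.95318603515625, -305.8171081542969), (132.23439025878906, 131.3169403076172), 88.71842956542969)
bay 0.78 [ 0.4903 -0.2662  0.005 ]
tray 0.98 [ 0.4796 -0.3155  0.    ]
tray 0.56 [0.4723 0.3986 0.    ]
```

```bash
cat > k.py <<'E'
from g import *
import sys
a,bx,by,ht=map(float,sys.argv[1:5])   # tray yaw, bay centre, foot height over bay floor
XT=np.array([np.cos(a),np.sin(a),0]); YT=np.array([-np.sin(a),np.cos(a),0]); Rm=np.c_[XT,-YT,-Z]
p=np.array([bx,by,.005+ht+.1405+.0539])-.032*XT
s=robot.read_state(); print(s['time_s'],s['position'],s['joints'].round(2),s['wrist_force'].round(1)); print(p,rel(p,Rm))
E
python3 k.py -.022 .4855 -.2725 .16
```

```text
11.45 [0.50186043 0.06115155 0.37804198] [ 0.7   0.03 -0.9   2.07  0.1   0.6  -1.66] [ 0.2  0.  -3. ]
[ 0.45350774 -0.27179606  0.3594    ] ([-0.1019, 0.3204, -0.0218], [-0.0201, -0.4622, 0.1845])
```

Request:
drive_tool(motion=[{"dp":[-0.01,0.03,0],"angular":[-0.004,-0.09,0.037],"claw":1},{"dp":[-0.02,0.07,-0.005],"angular":[-0.008,-0.18,0.074],"claw":1},{"dp":[-0.035,0.11,-0.01],"angular":[-0.012,-0.27,0.11],"claw":1},{"dp":[-0.05,0.15,-0.01],"angular":[-0.016,-0.37,0.147],"claw":1},{"dp":[-0.06,0.19,-0.015],"angular":[-0.02,-0.462,0.184],"claw":1}])

```text
time_s: 11.95
position: [0.4721, -0.1383, 0.3691]
tool_rot: [1.0, -0.012, -0.001, 0.0]
wrist_force: [0.8, 0.4, -2.0]
width: 0.385
gripper_force: 91.3
```

```bash
python3 k.py -.022 .4855 -.2725 .16
```

```text
11.95 [ 0.4721363  -0.13827659  0.36909911] [ 0.85  0.21 -0.72  1.87  0.15  1.12 -1.52] [ 0.8  0.4 -2. ]
[ 0.45350774 -0.27179606  0.3594    ] ([-0.0154, 0.1339, 0.0098], [0.0006, 0.0029, -0.0017])
```

Request:
drive_tool(motion=[{"dp":[-0.005,0.035,0],"angular":[0,0,0],"claw":1},{"dp":[-0.01,0.07,0.003],"angular":[0,0.001,0],"claw":1},{"dp":[-0.013,0.105,0.006],"angular":[0,0.002,-0.001],"claw":1},{"dp":[-0.015,0.134,0.01],"angular":[0,0.003,-0.002],"claw":1},{"dp":[-0.015,0.134,0.01],"angular":[0,0.003,-0.002],"claw":1}])

```text
time_s: 12.45
position: [0.4534, -0.2754, 0.3583]
tool_rot: [1.0, -0.014, 0.002, 0.001]
wrist_force: [0.1, -0.6, -2.3]
width: 0.38
gripper_force: 91.4
```

```bash
python3 k.py -.022 .4855 -.2725 .16; python3 d.py w6; python3 t.py
python3 - <<'E'
from g import *
a=robot.read_camera('side')['image'];b=robot.read_camera('wrist')['image']
cv2.imwrite('pics/h1.png',np.hstack([cv2.resize(a[160:400,240:480],(400,400)),cv2.resize(b,(400,400))]))
E
```

```text
12.45 [ 0.45341171 -0.27538818  0.35826893] [ 1.01  0.28 -0.63  1.8   0.18  1.11 -1.28] [ 0.1 -0.6 -2.3]
[ 0.45350774 -0.27179606  0.3594    ] ([0.0, -0.0036, -0.0011], [0.0012, -0.0032, -0.0055])
12.45 [ 1.009  0.278 -0.625  1.804  0.18   1.114 -1.276] [ 0.45341171 -0.27538818  0.35826893] 0.38013182110408134 [ 0.13749325 -0.61567877 -2.27602665]
0.95 17984 [[-0.0148, -0.0168, -0.0118], [-0.0088, -0.0153, -0.0113], [0.0176, -0.0087, -0.0104], [0.0432, -0.0005, -0.0097], [0.0644, 0.0078, -0.009], [0.0787, 0.0145, -0.0077], [0.0815, 0.0159, 0.0493]]
top: tilt in tool [-0.00925919 -0.00911667]
side 668
((482.0340881347656, -310.7108459472656), (132.07620239257812, 125.71180725097656), 88.70489501953125)
bay 0.95 [ 0.491  -0.2692  0.005 ]
tray 0.92 [ 0.483  -0.3058  0.    ]
wrist 1110
((484.5310363769531, -310.9288024902344), (129.38893127441406, 124.35074615478516), 89.0682144165039)
bay 0.17 [ 0.5237 -0.2681  0.005 ]
scene 362
((487.71990966796875, -307.2716369628906), (131.84109497070312, 129.4647979736328), 87.663330078125)
bay 0.68 [ 0.4898 -0.2682  0.005 ]
tray 0.9 [ 0.4863 -0.3133  0.    ]
tray 0.51 [ 0.4692  0.3976 -0.    ]
```

View pics/h1.png

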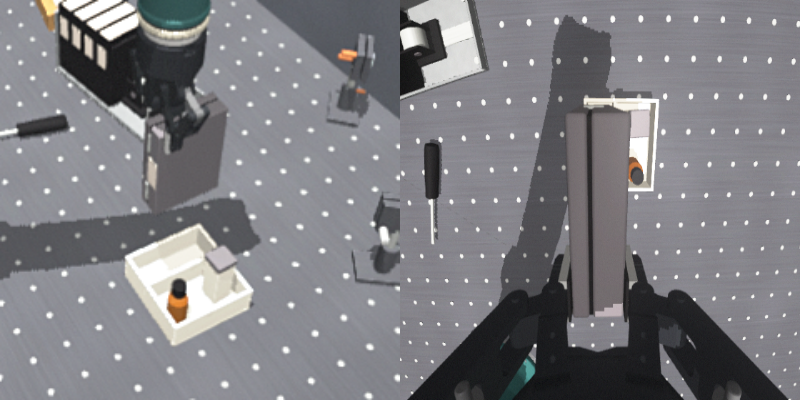

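Run:
```python
from g import *
a=-.022; XT=np.array([np.cos(a),np.sin(a),0]); YT=np.array([-np.sin(a),np.cos(a),0])
for c in ['side','scene']:
    q=robot.read_camera(c); C=cloud(q); ok=(q['range_z']>0)&(C[...,2]>.041)&(C[...,2]<.048)
    l=(C[ok]-[.485,-.31,0])@np.c_[XT,YT,Z]; l=l[(np.abs(l[:,0])<.075)&(np.abs(l[:,1])<.08)]
    m=np.abs(l[:,0])<.045; print(c,'y',np.histogram(l[m,1],bins=np.arange(-.075,.076,.005)))
    m=(l[:,1]>.02)&(l[:,1]<.05); print('x',np.histogram(l[m,0],bins=np.arange(-.075,.076,.005)))
    for x in robot.silhouettes(q,'slide_box')[:1]:
        P=C[x['pixels']&(q['range_z']>0)]; P=P[(P[:,2]<.3)&(P[:,2]>.14)]; l=(P-[.485,-.31,0])@np.c_[XT,YT,Z]
        print(x['confidence'],len(P),np.percentile(l,[1,3,10,50,90,97,99],axis=0).round(4).tolist())
```

```text
side y (array([ 0, 12, 80,  5,  0,  0, 18, 21,  6,  4,  2,  3,  2,  0,  0,  0, 42,
       29,  0,  0,  0,  0,  0,  0,  0,  0, 37, 41,  0,  0]), array([-7.5000000e-02, -7.0000000e-02, -6.5000000e-02, -6.0000000e-02,
       -5.5000000e-02, -5.0000000e-02, -4.5000000e-02, -4.0000000e-02,
       -3.5000000e-02, -3.0000000e-02, -2.5000000e-02, -2.0000000e-02,
       -1.5000000e-02, -1.0000000e-02, -5.0000000e-03,  6.9388939e-17,
        5.0000000e-03,  1.0000000e-02,  1.5000000e-02,  2.0000000e-02,
        2.5000000e-02,  3.0000000e-02,  3.5000000e-02,  4.0000000e-02,
        4.5000000e-02,  5.0000000e-02,  5.5000000e-02,  6.0000000e-02,
        6.5000000e-02,  7.0000000e-02,  7.5000000e-02]))
x (array([ 0,  1, 23,  3,  0,  0,  0,  0,  0,  0,  0,  0,  0,  0,  0,  0,  0,
        0,  0,  0,  0,  0,  0,  0,  0,  7, 18,  0,  0,  0]), array([-7.5000000e-02, -7.0000000e-02, -6.5000000e-02, -6.0000000e-02,
       -5.5000000e-02, -5.0000000e-02, -4.5000000e-02, -4.0000000e-02,
       -3.5000000e-02, -3.0000000e-02, -2.5000000e-02, -2.0000000e-02,
       -1.5000000e-02, -1.0000000e-02, -5.0000000e
[... 1366 characters left out ...]
00000e-02, -6.0000000e-02,
       -5.5000000e-02, -5.0000000e-02, -4.5000000e-02, -4.0000000e-02,
       -3.5000000e-02, -3.0000000e-02, -2.5000000e-02, -2.0000000e-02,
       -1.5000000e-02, -1.0000000e-02, -5.0000000e-03,  6.9388939e-17,
        5.0000000e-03,  1.0000000e-02,  1.5000000e-02,  2.0000000e-02,
        2.5000000e-02,  3.0000000e-02,  3.5000000e-02,  4.0000000e-02,
        4.5000000e-02,  5.0000000e-02,  5.5000000e-02,  6.0000000e-02,
        6.5000000e-02,  7.0000000e-02,  7.5000000e-02]))
0.69 1810 [[-0.043, 0.027, 0.1669], [-0.04, 0.0301, 0.1701], [-0.0292, 0.0398, 0.1795], [0.0228, 0.0585, 0.2336], [0.0529, 0.0616, 0.2855], [0.0548, 0.063, 0.2952], [0.0558, 0.0642, 0.2984]]
```

Run:
```python
from g import *
a=-.022; XT=np.array([np.cos(a),np.sin(a),0]); YT=np.array([-np.sin(a),np.cos(a),0])
s=robot.read_state(); print(s['position'],rot(s['tool_rot']).round(3).tolist())
for c in ['side','scene','wrist']:
    q=robot.read_camera(c); C=cloud(q)
    for x in robot.silhouettes(q,'slide_box')[:1]:
        k=cv2.erode(x['pixels'].astype(np.uint8),np.ones((5,5)))>0
        P=C[k&(q['range_z']>0)]; l=(P-[.485,-.31,0])@np.c_[XT,YT,Z]
        if c=='wrist': 
            m=l[:,2]>.3; print('wrist top',l[m].mean(0), np.percentile(l[m],[1,99],axis=0),np.linalg.lstsq(np.c_[l[m,0],l[m,1],np.ones(m.sum())],l[m,2],rcond=None)[0]); continue
        l=l[(l[:,2]<.28)&(l[:,2]>.17)&(np.abs(l[:,0])<.035)]
        m=np.ones(len(l),bool)
        for _ in range(4):
            A=np.c_[l[:,0],l[:,2]-.164,np.ones(len(l))]; w=np.linalg.lstsq(A[m],l[m,1],rcond=None)[0]; r=l[:,1]-A@w; m=np.abs(r)<max(.002,2*r[m].std())
        print(c,'y = yaw*x+roll*(z-.164)+y0',w.round(4),m.sum())
```

```text
[ 0.45478753 -0.27003317  0.35953472] [[1.0, -0.02, 0.004], [-0.02, -1.0, -0.001], [0.004, 0.0, -1.0]]
side y = yaw*x+roll*(z-.164)+y0 [ 0.0059 -0.0242  0.0255] 762
scene y = yaw*x+roll*(z-.164)+y0 [ 0.0011 -0.0204  0.0605] 694
wrist top [0.00832776 0.03977169 0.31547973] [[-0.04511205  0.0241418   0.31277115]
 [ 0.04910207  0.05541811  0.31778071]] [0.02559464 0.01139166 0.31481352]
```

Request:
drive_tool(motion=[{"dp":[-0.002,0.003,0.01],"angular":[-0.022,-0.008,0],"claw":1},{"dp":[-0.002,0.003,0.04],"angular":[-0.022,-0.008,0],"claw":1},{"dp":[-0.002,0.003,0.07],"angular":[-0.022,-0.008,0],"claw":1},{"dp":[-0.002,0.003,0.085],"angular":[-0.022,-0.008,0],"claw":1},{"dp":[-0.002,0.003,0.09],"angular":[-0.022,-0.008,0],"claw":1}])

```text
time_s: 14.1
position: [0.4525, -0.2728, 0.268]
tool_rot: [1.0, -0.01, -0.003, 0.01]
wrist_force: [1.1, -0.1, -2.9]
width: 0.378
gripper_force: 91.3
```

Request:
drive_tool(motion=[{"dp":[0,0,0],"angular":[0,0,0],"claw":1},{"dp":[0,0,0],"angular":[0,0,0],"claw":1},{"dp":[0,0,0],"angular":[0,0,0],"claw":1}])

```text
time_s: 14.4
position: [0.4538, -0.2733, 0.2708]
tool_rot: [1.0, -0.01, -0.001, 0.012]
wrist_force: [-0.0, -0.8, -2.7]
width: 0.383
gripper_force: 91.3
```

```bash
cat > f.py <<'E'
from g import *
import sys
a=-.022; XT=np.array([np.cos(a),np.sin(a),0]); YT=np.array([-np.sin(a),np.cos(a),0])
s=robot.read_state(); print(s['time_s'],s['position'],rot(s['tool_rot']).round(3).tolist(),s['wrist_force'].round(1))
zb=s['position'][2]-.1944; print('foot z',zb); ims=[]
for c in ['side','scene']:
    q=robot.read_camera(c); C=cloud(q); ims.append(q['image'][160:400,220:460] if c=='side' else q['image'][90:250,110:270])
    l=(C[q['range_z']>0]-[.485,-.31,0])@np.c_[XT,YT,Z]; t=(np.abs(l[:,2]-.0445)<.0035)&(np.abs(l[:,0])<.045)
    print(c,'divider',np.median(l[t&(abs(l[:,1]-.0105)<.008),1]),'outer',np.median(l[t&(abs(l[:,1]-.062)<.008),1]))
    for x in robot.silhouettes(q,'slide_box')[:1]:
        k=cv2.erode(x['pixels'].astype(np.uint8),np.ones((3,3)))>0
        P=C[k&(q['range_z']>0)]; l=(P-[.485,-.31,0])@np.c_[XT,YT,Z]
        l=l[(l[:,2]<zb+.11)&(l[:,2]>max(zb+.005,.055))]; print('x range',np.percentile(l[:,0],[1,99]))
        l=l[np.abs(l[:,0])<.035]; m=np.ones(len(l),bool)
        for _ in range(4):
            A=np.c_[l[:,0],l[:,2]-zb,np.ones(len(l))]; w=np.linalg.lstsq(A[m],l[m,1],rcond=None)[0]; r=l[:,1]-A@w; m=np.abs(r)<max(.002,2*r[m].std())
        print('yaw,roll,foot y of face',w.round(4),m.sum())
cv2.imwrite(f'pics/{sys.argv[1]}.png',np.hstack([cv2.resize(i,(400,400)) for i in ims]))
E
python3 f.py h2
```

```text
14.4 [ 0.45376723 -0.27331633  0.27080697] [[1.0, -0.02, -0.002], [-0.02, -1.0, -0.024], [-0.002, 0.024, -1.0]] [-0.  -0.8 -2.7]
foot z 0.07640696820518286
side divider 0.008986650910788254 outer 0.06049020676354139
x range [-0.05225034  0.04104978]
yaw,roll,foot y of face [ 0.0044 -0.      0.0177] 683
scene divider 0.013580560569734525 outer 0.06307629672756074
x range [-0.04118043  0.05344983]
yaw,roll,foot y of face [0.0131 0.0159 0.0522] 620
```

View pics/h2.png

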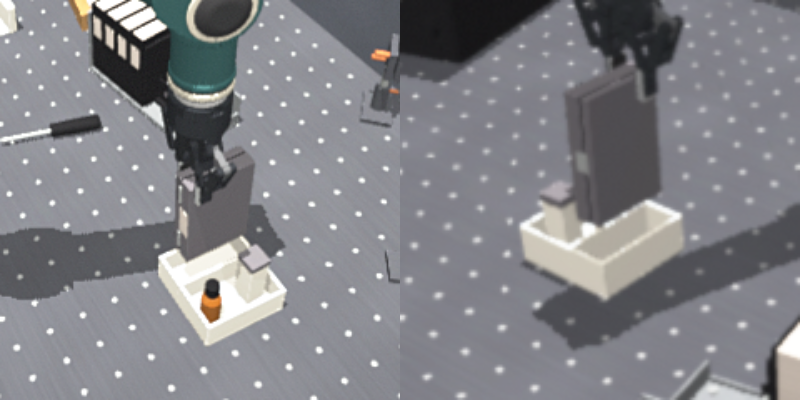

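Request:
drive_tool(motion=[{"dp":[0,-0.001,0.01],"angular":[0,0,0],"claw":1},{"dp":[0,-0.0015,0.02],"angular":[0,0,0],"claw":1},{"dp":[0,-0.0015,0.03],"angular":[0,0,0],"claw":1},{"dp":[0,-0.0015,0.037],"angular":[0,0,0],"claw":1},{"dp":[0,-0.0015,0.04],"angular":[0,0,0],"claw":1}])

```text
time_s: 15.1
position: [0.4524, -0.2722, 0.2281]
tool_rot: [1.0, -0.01, -0.003, 0.011]
wrist_force: [-0.6, -0.5, -2.3]
width: 0.382
gripper_force: 91.6
```

Request:
drive_tool(motion=[{"dp":[0,0,0.005],"angular":[0,0,0],"claw":1},{"dp":[0,0,0.011],"angular":[0,0,0],"claw":1},{"dp":[0,0,0.017],"angular":[0,0,0],"claw":1},{"dp":[0,0,0.02],"angular":[0,0,0],"claw":1},{"dp":[0,0,0.02],"angular":[0,0,0],"claw":1}])

```text
time_s: 15.6
position: [0.4526, -0.2728, 0.209]
tool_rot: [1.0, -0.01, -0.002, 0.011]
wrist_force: [0.3, 0.7, -2.2]
width: 0.376
gripper_force: 91.6
```

```bash
python3 f.py h3
```

```text
15.6 [ 0.45262522 -0.27278254  0.20900353] [[1.0, -0.02, -0.005], [-0.02, -1.0, -0.022], [-0.005, 0.022, -1.0]] [ 0.3  0.7 -2.2]
foot z 0.014603529618760214
side divider 0.010176843632561716 outer 0.062675634912256
x range [-0.05391283  0.04387728]
yaw,roll,foot y of face [ 0.0086 -0.0024  0.0187] 428
scene divider 0.01193321648224976 outer 0.06350670355271165
x range [-0.0408766   0.05217417]
yaw,roll,foot y of face [0.0412 0.0322 0.0507] 346
```

Request:
drive_tool(motion=[{"dp":[0,0,0.0015],"angular":[0,0,0],"claw":1},{"dp":[0,0,0.003],"angular":[0,0,0],"claw":1},{"dp":[0,0,0.0045],"angular":[0,0,0],"claw":1},{"dp":[0,0,0.006],"angular":[0,0,0],"claw":1},{"dp":[0,0,0.006],"angular":[0,0,0],"claw":1}])

```text
time_s: 16.3
position: [0.4527, -0.2729, 0.2032]
tool_rot: [1.0, -0.01, -0.002, 0.011]
wrist_force: [0.1, -0.5, -3.3]
width: 0.381
gripper_force: 91.6
```

Request:
drive_tool(motion=[{"dp":[0,0,0.001],"angular":[0,0,0],"claw":1},{"dp":[0,0,0.002],"angular":[0,0,0],"claw":1},{"dp":[0,0,0.002],"angular":[0,0,0],"claw":1}])

```text
time_s: 16.6
position: [0.4527, -0.273, 0.2014]
tool_rot: [1.0, -0.01, -0.002, 0.011]
wrist_force: [-0.2, -0.1, -2.5]
width: 0.386
gripper_force: 91.6
```

Request:
drive_tool(motion=[{"dp":[0,0,0.001],"angular":[0,0,0],"claw":1},{"dp":[0,0,0.002],"angular":[0,0,0],"claw":1},{"dp":[0,0,0.002],"angular":[0,0,0],"claw":1}])

```text
time_s: 16.9
position: [0.4527, -0.273, 0.1993]
tool_rot: [1.0, -0.01, -0.002, 0.011]
wrist_force: [0.6, 0.2, -2.8]
width: 0.384
gripper_force: 91.6
```

Request:
drive_tool(motion=[{"dp":[0,0,0.001],"angular":[0,0,0],"claw":1},{"dp":[0,0,0.001],"angular":[0,0,0],"claw":1}])

```text
time_s: 17.1
position: [0.4531, -0.2731, 0.1991]
tool_rot: [1.0, -0.01, -0.002, 0.011]
wrist_force: [-0.3, 0.7, 3.2]
width: 0.381
gripper_force: 92.5
```

Request:
drive_tool(motion=[{"dp":[0,0,0.0005],"angular":[0,0,0],"claw":1},{"dp":[0,0,0.001],"angular":[0,0,0],"claw":1},{"dp":[0,0,0.001],"angular":[0,0,0],"claw":1},{"dp":[0,0,0.001],"angular":[0,0,0],"claw":1}], squeeze=20)

```text
time_s: 17.5
position: [0.4535, -0.2731, 0.199]
tool_rot: [1.0, -0.01, -0.002, 0.012]
wrist_force: [-2.3, 1.3, 11.1]
width: 0.385
gripper_force: 93.4
```

```bash
python3 f.py h4; python3 d.py w7
```

```text
17.5 [ 0.45352801 -0.27305284  0.19899575] [[1.0, -0.02, -0.003], [-0.02, -1.0, -0.023], [-0.003, 0.023, -1.0]] [-2.3  1.3 11.1]
foot z 0.00459575243633456
side divider 0.010939089991590635 outer 0.06322637611428013
x range [-0.05314034  0.0426412 ]
yaw,roll,foot y of face [ 0.0102 -0.0014  0.0182] 367
scene divider 0.01092739506813133 outer 0.06264892677796223
x range [-0.04288861  0.05166028]
yaw,roll,foot y of face [0.0543 0.0193 0.0507] 314
17.7 [ 0.91   0.472 -0.547  1.96   0.369  0.799 -1.439] [ 0.45349932 -0.27305662  0.19901398] 0.38051129260233335 [-2.22732076  1.18324102 10.33197875]
0.65 17898 [[-0.015, -0.0168, -0.0114], [-0.009, -0.0153, -0.0109], [0.017, -0.0087, -0.0101], [0.0427, -0.0005, -0.0095], [0.064, 0.0078, -0.0089], [0.0784, 0.0145, -0.0077], [0.0811, 0.0159, 0.0395]]
top: tilt in tool [-0.00290633 -0.00913192]
```

View pics/h4.png

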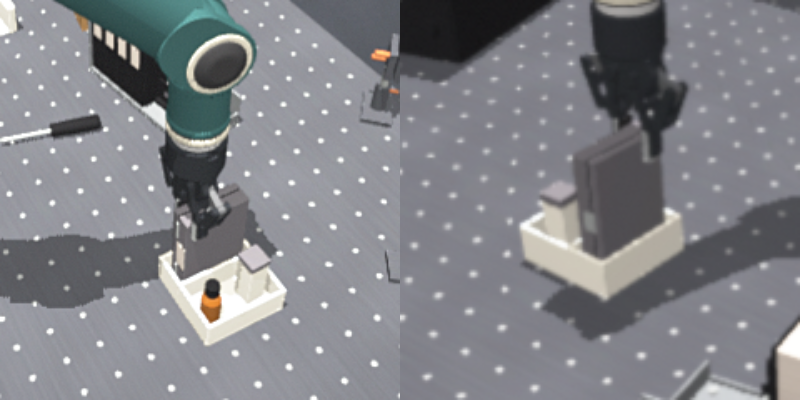

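Request:
drive_tool(motion=[{"dp":[0,0,0],"angular":[0,0,0],"claw":0.22},{"dp":[0,0,0],"angular":[0,0,0],"claw":0.18},{"dp":[0,0,0],"angular":[0,0,0],"claw":0.1},{"dp":[0,0,0],"angular":[0,0,0],"claw":0},{"dp":[0,0,0],"angular":[0,0,0],"claw":-0.3}], squeeze=20)

```text
time_s: 18.3
position: [0.4527, -0.2731, 0.1973]
tool_rot: [1.0, -0.01, -0.002, 0.011]
wrist_force: [-0.2, -0.6, 0.4]
width: 0.645
gripper_force: 0.0
```

Request:
drive_tool(motion=[{"dp":[0,0,0],"angular":[0,0,0],"claw":-0.6},{"dp":[0,0,0],"angular":[0,0,0],"claw":-0.6},{"dp":[0,0,0],"angular":[0,0,0],"claw":-0.6}])

```text
time_s: 18.6
position: [0.4528, -0.2731, 0.1974]
tool_rot: [1.0, -0.01, -0.002, 0.011]
wrist_force: [0.0, -0.9, 0.7]
width: 0.8
gripper_force: 0.0
```

Request:
drive_tool(motion=[{"dp":[0,0,-0.01],"angular":[0,0,0],"claw":-0.6},{"dp":[0,0,-0.03],"angular":[0,0,0],"claw":-0.6},{"dp":[0,0,-0.06],"angular":[0,0,0],"claw":-0.6},{"dp":[0,0,-0.1],"angular":[0,0,0],"claw":-0.6},{"dp":[0,0,-0.12],"angular":[0,0,0],"claw":-0.6}])

```text
time_s: 19.1
position: [0.4545, -0.2704, 0.3214]
tool_rot: [1.0, -0.01, -0.0, 0.012]
wrist_force: [0.8, 0.1, -0.0]
width: 0.8
gripper_force: 0.0
```

Request:
drive_tool(motion=[{"dp":[0,0,0],"angular":[0,0,0],"claw":-0.6},{"dp":[0,0,0],"angular":[0,0,0],"claw":-0.6},{"dp":[0,0,0],"angular":[0,0,0],"claw":-0.6}])

```text
time_s: 19.4
position: [0.4527, -0.2703, 0.3165]
tool_rot: [1.0, -0.01, -0.003, 0.011]
wrist_force: [-0.8, -1.0, -0.6]
width: 0.802
gripper_force: 0.0
```

```bash
python3 f.py h5
python3 - <<'E'
from g import *
s=robot.read_state(); print(s['position'],s['width'],s['wrist_force'])
a=robot.read_camera('scene')['image'][90:340,110:443]; b=robot.read_camera('wrist')['image']
cv2.imwrite('pics/h6.png',np.hstack([cv2.resize(a,(400,300)),cv2.resize(b,(400,300))]))
E
```

```text
19.4 [ 0.45265215 -0.27029536  0.31648298] [[1.0, -0.02, -0.006], [-0.02, -1.0, -0.021], [-0.006, 0.021, -1.0]] [-0.8 -1.  -0.6]
foot z 0.12208297866853443
side divider 0.011312138899476163 outer 0.06011067221501797
x range [-0.05102652  0.0419395 ]
yaw,roll,foot y of face [-0.031   0.5837  0.0099] 494
scene divider 0.009288405567200807 outer 0.06223984619128317
x range [-0.03823894  0.05311968]
yaw,roll,foot y of face [-0.0273 -0.4449  0.0591] 245
[ 0.45301118 -0.27028644  0.31651691] 0.8015563085882954 [ 1.1280535  -0.46963857 -0.76128116]
```

View pics/h6.png

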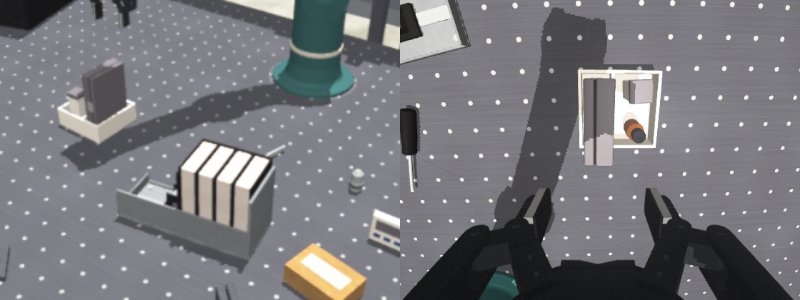

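The picture shows the box upright in the bay (left image 103,90; right image 598,120). The four logbooks stand with the row closed up, and the tray items are still standing. The gripper is clear, so I'm handing the job in.

```bash
python3 -c "
from bench import robot
print(robot.job_done())"
```

```text
the job is handed in; nothing more can be done
None
```

The slide box stands upright on its foot in the tray's empty bay, released with the gripper clear; the logbooks and tray items were still standing in the last pictures, and the job was handed in at about 20 s, with no verdict shown.

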